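# Flip open the butter box with a fingertip

## Task

Open the butter box, the wider of the two wooden boxes: with a fingertip under the lid's front edge gently push the lid up and over past upright, so that it rests leaning back, open by itself. Only push the lid, do not pinch it or let it slam; leave the narrower box shut, the butter inside where it is, and the tin, salt shaker, spice jar and mug standing where they are. Finish clear of everything.

Things in the scene. Friction and masses are not known exactly. Their poses are not given: they have to be found in the camera images.
- wide_box: the butter box: wooden box with a flat hinged lid, fixed to the worktop, 160 mm wide (its y), 100 mm deep (its x), 80 mm high, open-topped inside with 8 mm walls. Origin: centre of its underside. Its -x side is the front and faces roughly towards the robot; the lid is hinged along the top of the back (+x) side. It stands left or right of the narrow box; same wood, same depth and height. The block of butter lies in it.
- wide_lip (a point): middle of the lower front edge of the wide box's lid. The lid is a plain board 168 mm wide and 10 mm thick, without knob or catch; it reaches 129 mm from hinge axis to front edge, so that it overhangs the box's front wall by 25 mm; this point is on its underside, 81 mm above the worktop when shut
- wide_hinge (a point): middle of the wide box's hinge axis, which runs along the box's y, 54 mm behind the box's centre and 81 mm above the worktop
- wide_lid (a joint): hinge angle of the wide box's lid, rad: 0 shut (level), 1.57 upright, 2.0 leaning back against its stop. The hinge turns freely with little friction: let go below about 1.5 the lid falls shut, beyond about 1.6 it falls slowly back to the stop. The lid weighs about 0.1 to 0.2 kg; about 1 N upward at the lip lifts it
- narrow_box: the other box, to be left shut: wooden box with a flat hinged lid, fixed to the worktop, 100 mm wide (its y), 100 mm deep (its x), 80 mm high, open-topped inside with 8 mm walls. Origin: centre of its underside. Its -x side is the front and faces roughly towards the robot; the lid is hinged along the top of the back (+x) side. It is empty.
- narrow_lid (a joint): hinge angle of the narrow box's lid, rad: 0 shut; its lid (108 mm wide, otherwise the same) works like the wide one's
- butter: wrapped block of butter, 73 x 102 x 37 mm, lying loose in the wide box under the lid; origin: centre of its underside
- tin: low food tin, 76 mm across, 58 mm high, loose, standing between the robot and the boxes, near the middle; origin: centre of its underside
- salt: salt shaker, 44 mm across, 90 mm high, loose, standing between and behind the boxes; origin: centre of its underside
- jar: small spice jar, 42 mm across, 96 mm high, loose, standing to the left of the boxes; origin: centre of its underside
- mug: mug with a handle, 78 x 108 mm, 101 mm high, loose, standing to the right of the boxes; origin: centre of its underside
There are look-alikes about, which are no part of the job. What is shaped like the salt but red or turquoise is not meant.

How it is judged:
On the way, in this order (a step that is already met when the one before it is completed fails the run):
1. the fingers push the wide box's lid up, part open (value of joint wide_lid between 0.5 and 1.5 rad and contact force between the fingers and wide_lid above 0.1 N), for 0.1 s.
2. the lid is past upright (value of joint wide_lid above 1.65 rad), for 0.05 s.
At the end, for the whole second after the job is handed in: The wide box's lid rests at its stop (over 1.88 rad, not moving), the narrow box's lid is shut (under 0.05 rad), and butter, tin, salt shaker, spice jar and mug are within 30 mm of where they were, upright within 0.2 rad (value of joint wide_lid above 1.88 rad and velocity of joint wide_lid between -0.05 and 0.05 rad/s and value of joint narrow_lid below 0.05 rad and distance of each of tin, salt, jar, mug, butter from where it was at the start of the episode below 0.03 m and angle between each of tin, salt, jar, mug's own z axis and vertical below 0.2 rad); the robot touches nothing.
It fails at once if the narrow box's lid is opened (over 0.15 rad) (value of joint narrow_lid above 0.15 rad).
It fails at once if the lid is pinched or forced (over 15 N from the fingers) (contact force between the fingers and wide_lid above 15 N).
It fails at once if the lid is flung or slammed (over 5 rad/s) (velocity of joint wide_lid above 5 rad/s or velocity of joint wide_lid below -5 rad/s).
It fails at once if the butter is moved over 30 mm or lifted (distance of butter from where it was at the start of the episode above 0.03 m).
It fails at once if the tin, salt shaker, spice jar or mug is moved over 30 mm, lifted or knocked over (distance of any of tin, salt, jar, mug from where it was at the start of the episode above 0.03 m or angle between any of tin, salt, jar, mug's own z axis and vertical above 0.35 rad).
It also fails if it takes over 38 s, if anything falls off the work surface, if the arm or the gripper's body presses on something with over 40 N, if the wrist force passes 120 N, or if a joint passes its speed limit or range.

## Robot

A 7-joint arm with a two-finger parallel gripper is mounted at the origin on a cart in front of the work surface, level with it; the furniture and walls round the work are solid. World frame = base frame: x ahead of the robot, y to its left, z up, the work surface at z = 0. Lengths are in m, angles in rad, forces in N, time in s.
With the tool pointing down it reaches from about 0.425 to 0.925 m from the base axis. Payload 6.8 kg.
Tool frame: the origin (TCP) lies between the finger pads; the fingertips stand 14 mm ahead of it and the grasp point (between the pads) lies 5 mm behind it; z points along the fingers, y is the line along which they close (so a half turn about z gives the same grasp; the last joint's range is limited). The gripper opens to 85 mm and grips with 20 to 120 N. Pads are 22 mm wide; open, the fingers measure 114 mm over their backs; the gripper's body (76 mm by 85 mm) begins 54 mm behind the grasp point. The pads swing forward as they close: fully open they stand 13 mm farther back than shut.
Start: joints at [-1.281, 0.477, 0.022, 1.555, -0.011, 1.109, -0.083], TCP at [0.261, 0.622, 0.245] pointing down, gripper open.
Joint ranges: [-2.96, 2.96], [-0.34, 2.1], [-1.41, 1.46], [0.24, 2.44], [-1.37, 4.51], [0.17, 1.92], [-2.96, 2.96]. Speed limits (rad/s): [2.39, 2.39, 3.14, 3.14, 3.14, 3.14, 3.14].

## Interface

Orientations are given as a rotation vector (axis times angle).
In Python, from bench import r, imaging gives the robot as it stands.
- The arm moves only by the tool apply_moves, never from a script. Its argument "moves" is a list of rows, each a list of 2 entries, a list of its own where there are three numbers: the shift along the tool's x, y, z in cm, then the turn about the tool's z in rad. In form: [[[tx, ty, tz], roll], ...]. A call has 1 to 10 rows; each row is the pose to reach, as a shift and turn from the pose commanded when the call began, along the tool's axes at that moment; what a row does not reach only later rows make up. A row lasts 1/12 s, in which the tool goes at most 41.7 mm and 7.16 degrees, less where a joint would pass 70% of its speed; a pose out of reach is approached as far as the arm can. A call with a gripper value outside its range is refused whole. "claw" is the opening, from 0 (shut) to 1 (fully open), set as the call begins (left out, the last holds). The fingers move at their own pace and stop on an object; "grip_force" is the grip in N (left out, the last holds). Time passes only in rows, so rows that repeat a pose let the fingers close. It gives the time, the measured TCP pose, the force and the opening at its end, in the units of the state.
- r.get_obs(): the state, without advancing time (a new reading comes with each control period).
- imaging.grab_frame(name): name is "scene" or "top"; returns a dict with "frame" (420x560x3 uint8, blue, green, red), "intrinsics" (3x3 intrinsics, pixels), "T" (4x4, takes a point from camera to world coordinates). Camera axes: x right, y up, looking along -z (the intrinsics and any distortion apply to the point x, -y, -z); pixel columns grow to the right and rows downward; lengths in m; the calibration is good to about 2 mm. A picture is of the moment at which its call begins. There is no depth.
- r.hand_in(): hands the job in, once; it reports no verdict.
The state is a dict: "clock": time; "joints": joint angles; "qvel": joint speeds; "tau": joint torques, N m; "tcp_pos": TCP position; "orientation": TCP orientation; "contact_force": force on the tool from outside, world axes, zero at the start; "moment": the same for the moment, N m; "grip_width": finger opening in m.
Only numpy, scipy, OpenCV 4.12 (cv2) and the standard library are available. Lean on these libraries where they do the work, as an engineer would, in place of code of your own. Each camera call takes 0.05 s, during which the arm holds its last target. There are 200 camera calls.

## Working session

There is one attempt and no reset: what is moved stays moved. The work goes in short steps, Python scripts to look and compute and a tool call to move; the robot and the scene stay as the last step left them, time stands still between calls to the robot, and variables do not carry over. Pictures are saved under pics/ and viewed, on a budget of 10 in all, crops included, one or two more only if the job needs it, and the job is handed in when it is done.

Besides the shell and the picture viewer there is one more tool, called after "Emit:" by a JSON object that holds its "fn" and its "kwargs". apply_moves: Moves the arm, as the interface text tells. Its arguments: {"type":"object","properties":{"moves":{"type":"array","items":{"type":"array"}},"claw":{"type":"number"},"grip_force":{"type":"number"}},"required":["moves"]}

```bash
mkdir -p pics; python3 - <<'E'
from bench import r, imaging
import cv2,pickle
o=r.get_obs();print(o)
d={}
for n in("scene","top"):
    f=imaging.grab_frame(n);d[n]=f;cv2.imwrite(f"pics/{n}0.png",f["frame"]);print(n,f["intrinsics"],f["T"],[k for k in f])
pickle.dump(d,open("f0.pkl","wb"))
E
```

```text
{'clock': 0.0, 'joints': array([-1.28112385,  0.47779257,  0.02231831,  1.55645181, -0.01152037,
        1.10931306, -0.08309841]), 'qvel': array([ 0.00049019, -0.00102494,  0.00092018, -0.00054922, -0.00122496,
        0.00072128, -0.00126058]), 'tau': array([-6.62827479e-04, -5.96453154e+01,  1.60795167e+00, -2.81191009e+01,
        1.25715189e-02,  9.51102935e-03,  7.73901178e-06]), 'tcp_pos': array([0.26124509, 0.62177452, 0.24433018]), 'orientation': array([-6.20606649e-01, -3.07942133e+00,  2.85767547e-03]), 'contact_force': array([ 0.74428936, -0.23680346, -0.84816902]), 'moment': array([-0.03049932, -0.00480996,  0.07228705]), 'grip_width': 0.08515884636731222}
scene [[492.3953372    0.         281.89343431]
 [  0.         492.3953372  208.43606776]
 [  0.           0.           1.        ]] [[ 0.63296781  0.42503193 -0.64707002 -0.3127846 ]
 [-0.77379915  0.32118695 -0.54596137 -0.75992166]
 [-0.02422056  0.84627821  0.53219034  0.80863178]
 [ 0.          0.          0.          1.        ]] ['frame', 'intrinsics', 'T']
top [[483.78457756   0.         286.65807231]
 [  0.         483.78457756 209.76668213]
 [  0.           0.           1.        ]] [[-2.01699846e-05  9.53659223e-01 -3.00888828e-01  9.27411417e-02]
 [-9.99981327e-01 -1.85800662e-03 -5.82186967e-03 -1.40064290e-02]
 [-6.11113314e-03  3.00883092e-01  9.53641452e-01  1.61096797e+00]
 [ 0.00000000e+00  0.00000000e+00  0.00000000e+00  1.00000000e+00]] ['frame', 'intrinsics', 'T']
```

View pics/scene0.png

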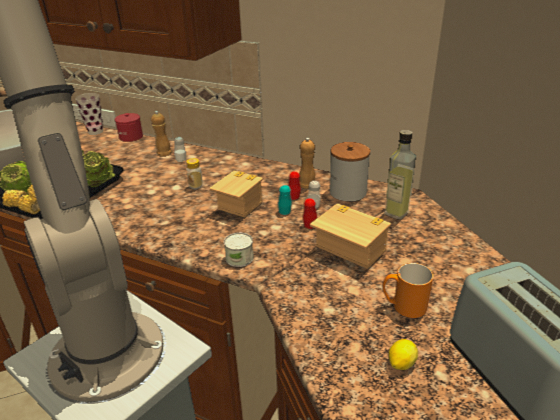

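View pics/top0.png

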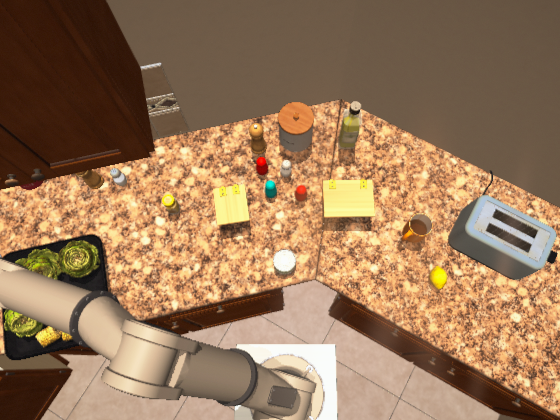

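The scene view shows the wide box at about (350,235), right of the narrow box at (237,193). The tin is at (238,250) and the mug at (412,290). In the top view the wide lid spans about (323..374, 181..217), the narrow box is at (232,205), the tin at (285,262) and the mug at (416,230).

```bash
cat > h.py <<'E'
import numpy as np,cv2,pickle
def cast(f,uv,z):
    K,T=f["intrinsics"],f["T"];p=np.linalg.inv(K)@[uv[0],uv[1],1]
    d=T[:3,:3]@(p*[1,-1,-1]);o=T[:3,3];return o+d*(z-o[2])/d[2]
def proj(f,P):
    T=np.linalg.inv(f["T"]);c=(T[:3,:3]@P+T[:3,3])*[1,-1,-1];q=f["intrinsics"]@c;return q[:2]/q[2]
E
python3 - <<'E'
from h import *
d=pickle.load(open("f0.pkl","rb"))
f=d["top"];im=f["frame"];hsv=cv2.cvtColor(im,cv2.COLOR_BGR2HSV)
print(hsv[200,345],hsv[200,230],hsv[225,345])
m=cv2.inRange(hsv,(20,80,150),(35,255,255))
n,l,s,c=cv2.connectedComponentsWithStats(m)
for i in range(1,n):
    if s[i,4]>300:
        ct=cv2.findContours((l==i).astype(np.uint8),0,1)[0][0]
        b=cv2.minAreaRect(ct);pts=cv2.boxPoints(b);print(s[i],pts.round(1).tolist())
        P=np.array([cast(f,p,.091) for p in pts]);print(P.round(4)[:,:2].tolist(),'ctr',P.mean(0).round(4),np.linalg.norm(np.diff(P,axis=0),axis=1).round(4))
for n,p,z in(("tin",(285,257),.058),("mug",(418,225),.1),("jar",(169,200),.096),("salt",(286,164),.09)):print(n,cast(f,p,z).round(3))
g=cv2.resize(im[150:290,220:440],None,fx=3.6,fy=3.6,interpolation=2);cv2.imwrite("pics/crop.png",g)
E
```

```text
[ 27 109 252] [ 28 107 252] [ 13 132 118]
[ 211  178   38   49 1258] [[210.89999389648438, 225.8000030517578], [213.10000610351562, 177.8000030517578], [249.8000030517578, 179.5], [247.60000610351562, 227.5]]
[[0.5179, 0.2426], [0.6856, 0.243], [0.6792, 0.1191], [0.5119, 0.1225]] ctr [0.5987 0.1818 0.091 ] [0.1677 0.1241 0.1673]
[ 323  178   55   39 1864] [[322.6000061035156, 179.3000030517578], [375.79998779296875, 177.3000030517578], [377.20001220703125, 215.6999969482422], [324.0, 217.6999969482422]]
[[0.6795, -0.1254], [0.6862, -0.3044], [0.5512, -0.3016], [0.5448, -0.127]] ctr [ 0.6154 -0.2146  0.091 ] [0.1791 0.135  0.1747]
tin [0.421 0.001 0.058]
mug [ 0.517 -0.43   0.1  ]
jar [0.605 0.385 0.096]
salt [ 0.736 -0.002  0.09 ]
```

View pics/crop.png

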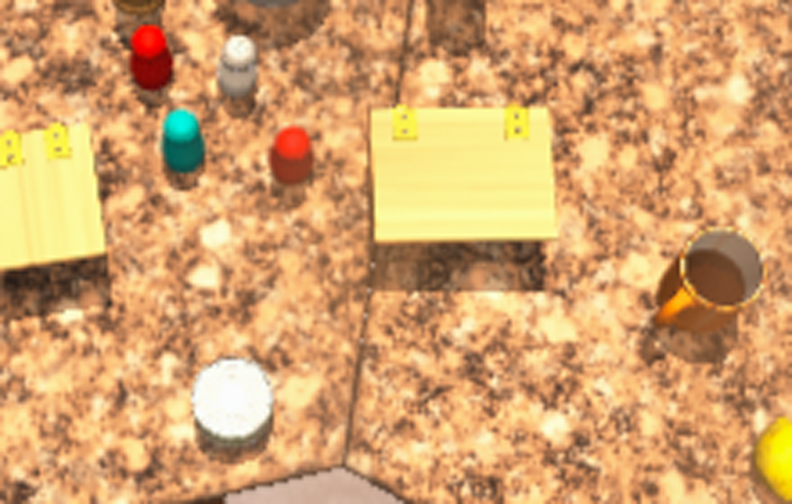

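```bash
cat >> h.py <<'E'
from scipy.spatial.transform import Rotation as Ro
def shift(o,target):
    return Ro.from_rotvec(o["orientation"]).inv().apply(np.array(target)-o["tcp_pos"])*100
E
python3 - <<'E'
from h import *
d=pickle.load(open("f0.pkl","rb"));f=d["top"]
c=[(323.06,180),(371.9,180),(374.4,216.1),(324.2,216.9)]
P=np.array([cast(f,p,.091) for p in c]);print(P.round(4))
fe=P[2]-P[3];w=P[0]-P[1];print("yaw",np.arctan2(-fe[0],fe[1])*57.3,np.linalg.norm(np.diff(P,axis=0),axis=1),"yaw back",np.arctan2(w[0],w[1])*57.3, "front mid",(P[2]+P[3])/2)
# cross-check the front-edge line in scene view
for p in P: print(proj(d["scene"],p).round(1))
from bench import r
o=r.get_obs();R=Ro.from_rotvec(o["orientation"]).as_matrix();print(R.round(3))
for t in((.47,.25,.245),(.47,-.21,.245)):print(shift(o,t).round(1))
im=d["scene"]["frame"];cv2.imwrite("pics/crop2.png",cv2.resize(im[190:280,290:410],None,fx=6,fy=6,interpolation=2))
E
```

```text
[[ 0.6769 -0.127   0.091 ]
 [ 0.6765 -0.2908  0.091 ]
 [ 0.55   -0.2923  0.091 ]
 [ 0.5476 -0.1278  0.091 ]]
yaw -179.1661378434454 [0.16382599 0.12652445 0.16451971] yaw back 0.13579605682951604 front mid [ 0.54877433 -0.21003033  0.091     ]
[337.3 202.5]
[390.  222.4]
[364.9 245.7]
[309.8 223.2]
[[-0.922  0.387 -0.001]
 [ 0.387  0.922 -0.002]
 [-0.    -0.002 -1.   ]]
[-33.6 -26.2  -0. ]
[-51.5 -68.6   0.1]
```

View pics/crop2.png

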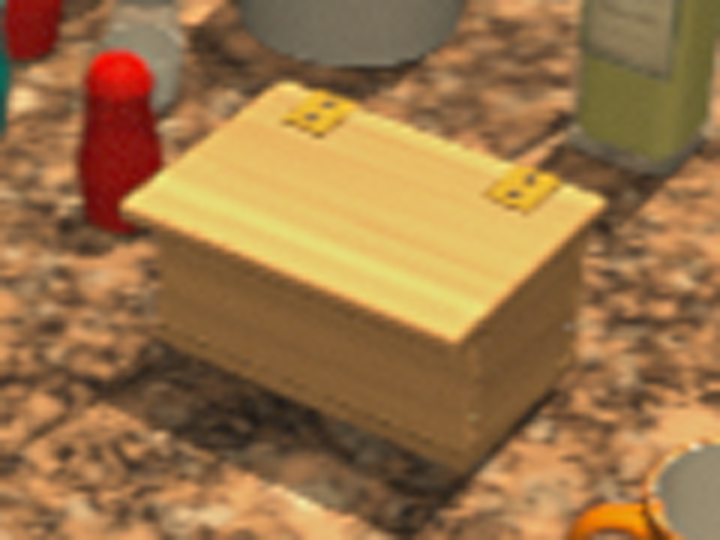

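The scene crop shows the lid corners within about 1.5 px of the positions projected from the top view. The front edge is at x≈0.548, y mid≈-0.21, and the yaw is about 0. I'll move there with the fingers shut.

Emit:
{"fn": "apply_moves", "kwargs": {"moves": [[[-8,-6.2,0],-0.1],[[-16,-12.5,0],-0.2],[[-25,-20,0],-0.3],[[-33.6,-26.2,0],-0.396],[[-33.6,-26.2,0],-0.396],[[-33.6,-26.2,0],-0.396],[[-33.6,-26.2,0],-0.396],[[-33.6,-26.2,0],-0.396],[[-33.6,-26.2,0],-0.396],[[-33.6,-26.2,0],-0.396]], "claw": 0, "grip_force": 40}}

```text
clock: 0.93
tcp_pos: [0.4655, 0.2567, 0.2452]
orientation: [-0.003, -3.141, 0.0]
contact_force: [0.3, 0.6, -0.3]
grip_width: 0.0001
```

Emit:
{"fn": "apply_moves", "kwargs": {"moves": [[[0,-46,0],0],[[0,-46,0],0],[[0,-46,0],0],[[0,-46,0],0],[[0,-46,0],0],[[0,-46,0],0],[[0,-46,0],0],[[0,-46,0],0],[[0,-46,0],0],[[0,-46,0],0]]}}

```text
clock: 1.77
tcp_pos: [0.4637, -0.1598, 0.2453]
orientation: [0.003, 3.142, 0.0]
contact_force: [0.2, 0.5, 0.5]
grip_width: 0.0
```

Emit:
{"fn": "apply_moves", "kwargs": {"moves": [[[0,-5,0],0],[[0,-5,0],0],[[0,-5,4],0],[[0,-5,8],0],[[-1,-5,12],0],[[-2,-5,16],0],[[-3,-5,17.5],0],[[-3,-5,17.5],0],[[-3,-5,17.5],0]]}}

```text
clock: 2.52
tcp_pos: [0.4938, -0.2077, 0.0697]
orientation: [-0.002, -3.139, -0.0]
contact_force: [-0.5, 0.4, -0.6]
grip_width: 0.0001
```

```bash
python3 - <<'E'
from h import *
from bench import r, imaging
o=r.get_obs();print(o["clock"],o["tcp_pos"],o["orientation"],o["contact_force"])
ims=[]
for n,b in(("scene",(150,290,260,440)),("top",(150,290,260,440))):
    f=imaging.grab_frame(n);im=f["frame"];ims.append(cv2.resize(im[b[0]:b[1],b[2]:b[3]],None,fx=4,fy=4,interpolation=2)[:, :720])
    print(n,proj(f,o["tcp_pos"]))
g=np.vstack([cv2.resize(i,(385,300)) for i in ims]);g=np.hstack([cv2.resize(i,(400,311)) for i in ims]);cv2.imwrite("pics/c3.png",g)
E
```

```text
2.5167 [ 0.49378227 -0.20770475  0.06966946] [-2.41979884e-03 -3.13933354e+00 -4.56542011e-04] [-0.45688764  0.44107635 -0.55505186]
scene [322.81928537 251.00593356]
top [348.48026284 234.40178509]
```

View pics/c3.png

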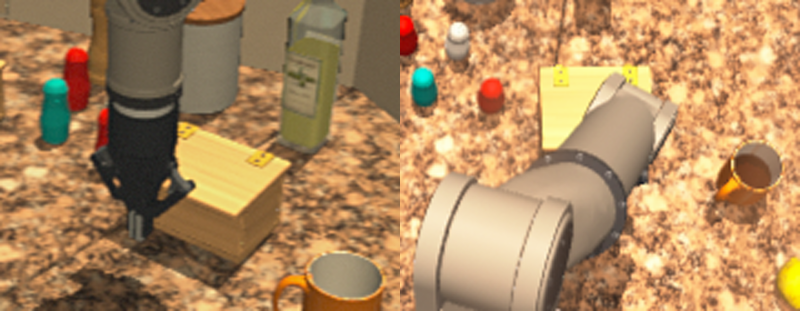

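The left half shows the closed fingers in front of the lid's front edge, at mid-width. The right half shows the arm covering the tip. Next I'll creep to contact.

Emit:
{"fn": "apply_moves", "kwargs": {"moves": [[[-2,0,0],0],[[-3.5,0,0],0],[[-3.7,0,0],0],[[-3.8,0,0],0],[[-3.9,0,0],0],[[-4.0,0,0],0],[[-4.0,0,0],0]]}}

```text
clock: 3.2
tcp_pos: [0.5336, -0.2081, 0.0706]
orientation: [-0.004, -3.142, -0.0]
contact_force: [-0.6, -0.1, 0.5]
grip_width: 0.0002
```

Emit:
{"fn": "apply_moves", "kwargs": {"moves": [[[-0.1,0,0],0],[[-0.2,0,0],0],[[-0.2,0,0],0]]}}

```text
clock: 3.45
tcp_pos: [0.5363, -0.208, 0.0703]
orientation: [-0.003, -3.142, -0.0]
contact_force: [0.3, 0.4, 0.6]
grip_width: -0.0002
```

Emit:
{"fn": "apply_moves", "kwargs": {"moves": [[[-0.1,0,0],0],[[-0.1,0,0],0]]}}

```text
clock: 3.62
tcp_pos: [0.5374, -0.208, 0.0702]
orientation: [-0.003, -3.142, -0.0]
contact_force: [0.0, -1.0, 0.2]
grip_width: -0.0001
```

Emit:
{"fn": "apply_moves", "kwargs": {"moves": [[[-0.1,0,0],0],[[-0.1,0,0],0]]}}

```text
clock: 3.78
tcp_pos: [0.5384, -0.208, 0.0703]
orientation: [0.003, 3.142, 0.0]
contact_force: [0.3, -0.2, 0.1]
grip_width: -0.0004
```

Emit:
{"fn": "apply_moves", "kwargs": {"moves": [[[-0.1,0,0],0],[[-0.1,0,0],0]]}}

```text
clock: 3.95
tcp_pos: [0.539, -0.208, 0.0701]
orientation: [-0.003, -3.141, -0.0]
contact_force: [-1.7, -0.3, -0.3]
grip_width: 0.0001
```

Emit:
{"fn": "apply_moves", "kwargs": {"moves": [[[-0.05,0,0],0],[[-0.05,0,0],0]]}}

```text
clock: 4.12
tcp_pos: [0.5389, -0.208, 0.0701]
orientation: [-0.003, -3.14, -0.001]
contact_force: [-3.8, 0.2, 1.8]
grip_width: -0.0003
```

Emit:
{"fn": "apply_moves", "kwargs": {"moves": [[[-0.05,0,0],0],[[-0.05,0,0],0]]}}

```text
clock: 4.28
tcp_pos: [0.539, -0.208, 0.07]
orientation: [-0.004, -3.139, -0.001]
contact_force: [-4.7, 0.6, 2.8]
grip_width: -0.0
```

Contact is at tcp x≈0.539, with a stiffness of about 4–5 N/mm. I'll lift by friction now.

Emit:
{"fn": "apply_moves", "kwargs": {"moves": [[[-0.05,0,-0.2],0],[[-0.06,0,-0.4],0],[[-0.07,0,-0.6],0],[[-0.08,0,-0.8],0]]}}

```text
clock: 4.62
tcp_pos: [0.5394, -0.208, 0.0777]
orientation: [-0.004, -3.138, -0.001]
contact_force: [-5.6, 0.2, 0.0]
grip_width: -0.0002
```

Emit:
{"fn": "apply_moves", "kwargs": {"moves": [[[-0.04,0,-0.3],0],[[-0.08,0,-0.6],0],[[-0.13,0,-0.9],0],[[-0.18,0,-1.2],0]]}}

```text
clock: 4.95
tcp_pos: [0.5408, -0.2079, 0.0897]
orientation: [-0.004, -3.138, -0.001]
contact_force: [-5.6, 0.5, 0.3]
grip_width: -0.0
```

```bash
python3 - <<'E'
from h import *
from bench import r, imaging
o=r.get_obs();print(o["clock"],o["tcp_pos"],o["contact_force"])
ims=[]
f=imaging.grab_frame("scene");cv2.imwrite("pics/c4.png",cv2.resize(f["frame"][170:290,280:420],None,fx=5,fy=5,interpolation=2)[:600])
E
```

```text
4.95 [ 0.54077484 -0.20793027  0.08966892] [-5.60411698  0.51192108  0.26406458]
```

View pics/c4.png

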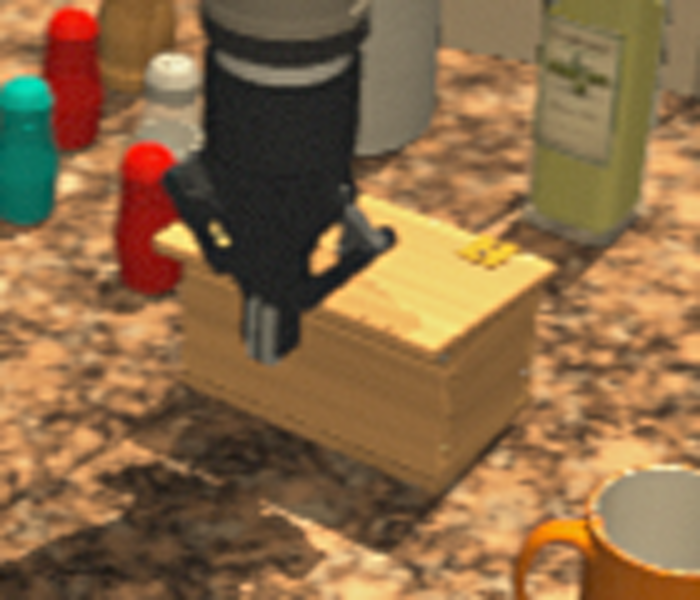

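The lid is rising with the finger: its front-right corner is up from crop-equivalent row 247 to 239, which puts it at about 0.15 rad. I'll follow the lip's circle.

Emit:
{"fn": "apply_moves", "kwargs": {"moves": [[[-0.11,0,-0.6],0],[[-0.25,0,-1.23],0],[[-0.42,0,-1.85],0],[[-0.63,0,-2.46],0],[[-0.87,0,-3.06],0]]}}

```text
clock: 5.42
tcp_pos: [0.5499, -0.2079, 0.1208]
orientation: [-0.004, -3.138, -0.001]
contact_force: [-7.4, 1.8, 2.5]
grip_width: 0.0001
```

```bash
python3 - <<'E'
from h import *
from bench import r, imaging
o=r.get_obs();print(o["clock"],o["tcp_pos"],o["contact_force"])
f=imaging.grab_frame("scene");cv2.imwrite("pics/c5.png",cv2.resize(f["frame"][150:270,280:420],None,fx=5,fy=5,interpolation=2))
E
```

```text
5.4167 [ 0.54988974 -0.20787247  0.12081605] [-7.3550295   1.81741451  2.45373909]
```

View pics/c5.png

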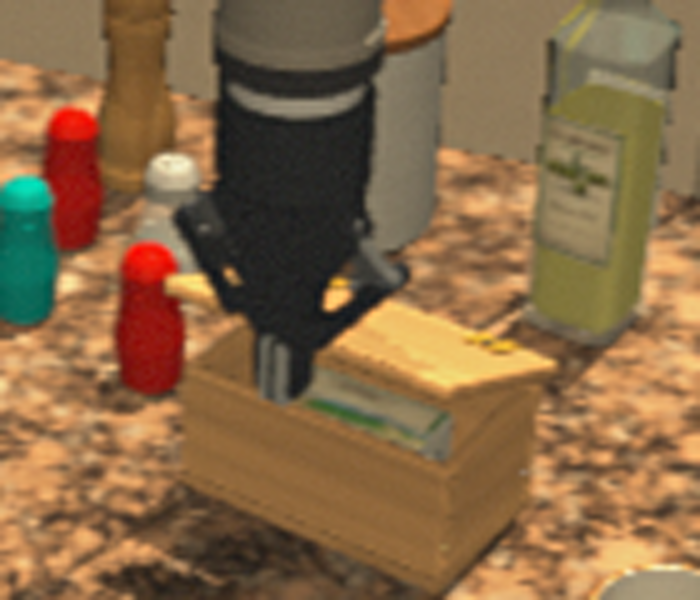

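The lid is at about 0.4 rad, with the butter visible and undisturbed. I'll continue, easing the pressure slightly.

Emit:
{"fn": "apply_moves", "kwargs": {"moves": [[[-0.25,0,-0.59],0],[[-0.52,0,-1.16],0],[[-0.83,0,-1.72],0],[[-1.18,0,-2.26],0],[[-1.55,0,-2.78],0],[[-1.95,0,-3.29],0]]}}

```text
clock: 5.97
tcp_pos: [0.5712, -0.2077, 0.1544]
orientation: [-0.003, -3.141, -0.001]
contact_force: [-3.3, 1.8, 2.1]
grip_width: 0.0002
```

Emit:
{"fn": "apply_moves", "kwargs": {"moves": [[[-0.39,0,-0.43],0],[[-0.8,0,-0.85],0],[[-1.27,0,-1.28],0],[[-1.77,0,-1.7],0],[[-2.28,0,-2.08],0],[[-2.81,0,-2.45],0],[[-3.37,0,-2.78],0],[[-3.93,0,-3.09],0]]}}

```text
clock: 6.63
tcp_pos: [0.6112, -0.2082, 0.185]
orientation: [0.003, 3.141, -0.0]
contact_force: [0.1, -0.8, 0.3]
grip_width: 0.0003
```

Emit:
{"fn": "apply_moves", "kwargs": {"moves": [[[-0.5,0,-0.25],0],[[-1.0,0,-0.5],0],[[-1.5,0,-0.7],0],[[-2.0,0,-0.9],0],[[-2.5,0,-1.05],0],[[-3.0,0,-1.15],0],[[-3.5,0,-1.2],0],[[-4.0,0,-1.2],0]]}}

```text
clock: 7.3
tcp_pos: [0.6509, -0.2082, 0.1968]
orientation: [0.003, 3.141, -0.0]
contact_force: [-0.9, 0.1, -0.1]
grip_width: 0.0004
```

```bash
python3 - <<'E'
from h import *
from bench import r, imaging
o=r.get_obs();print(o["clock"],o["tcp_pos"],o["contact_force"])
f=imaging.grab_frame("scene");cv2.imwrite("pics/c6.png",cv2.resize(f["frame"][130:270,270:420],None,fx=4,fy=4,interpolation=2))
E
```

```text
7.3 [ 0.65093602 -0.20821656  0.19679187] [-0.90582245  0.13245972 -0.07857145]
```

View pics/c6.png

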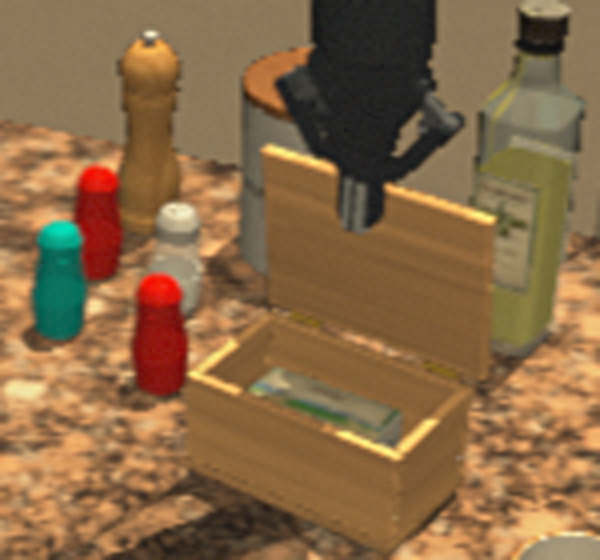

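The lid is nearly upright with the finger on its underside. I'll push it past upright slowly.

Emit:
{"fn": "apply_moves", "kwargs": {"moves": [[[-0.4,0,0],0],[[-0.8,0,0],0],[[-1.2,0,0],0],[[-1.6,0,0],0],[[-2.0,0,0],0],[[-2.4,0,0],0],[[-2.8,0,0],0],[[-3.2,0,0],0],[[-3.6,0,0],0],[[-4.0,0,0],0]]}}

```text
clock: 8.18
tcp_pos: [0.6908, -0.2083, 0.1967]
orientation: [-0.003, -3.142, -0.0]
contact_force: [0.1, -0.1, -0.1]
grip_width: -0.0001
```

Emit:
{"fn": "apply_moves", "kwargs": {"moves": [[[-0.4,0,0],0],[[-0.4,0,0],0],[[0.5,0,0],0],[[1.5,0,0],0],[[2.5,0,-1],0],[[5,0,-3],0],[[8,0,-6],0],[[12,0,-8],0],[[15,0,-8],0],[[15,0,-8],0]]}}

```text
clock: 9.02
tcp_pos: [0.5336, -0.2102, 0.2788]
orientation: [-0.012, -3.141, -0.002]
contact_force: [-1.2, -0.9, -0.6]
grip_width: -0.0002
```

Emit:
{"fn": "apply_moves", "kwargs": {"moves": [[[4,0,0],0],[[4,0,0],0],[[4,0,0],0],[[4,0,0],0],[[4,0,0],0]]}}

```text
clock: 9.43
tcp_pos: [0.5013, -0.2078, 0.2773]
orientation: [0.002, 3.14, -0.0]
contact_force: [-0.1, 0.3, 0.0]
grip_width: -0.0003
```

```bash
python3 - <<'E'
from h import *
from bench import r, imaging
o=r.get_obs();print(o["clock"],o["tcp_pos"],o["contact_force"],abs(o["qvel"]).max())
d=[imaging.grab_frame(n)["frame"] for n in("scene","top")]
cv2.imwrite("pics/c7.png",np.hstack([cv2.resize(d[0][130:330,170:440],(400,296)),cv2.resize(d[1][130:290,150:440],(400,296))]))
E
```

```text
9.4333 [ 0.5012584  -0.20780995  0.2773289 ] [-0.14802918  0.29295336  0.0255764 ] 0.014066264194732534
```

View pics/c7.png

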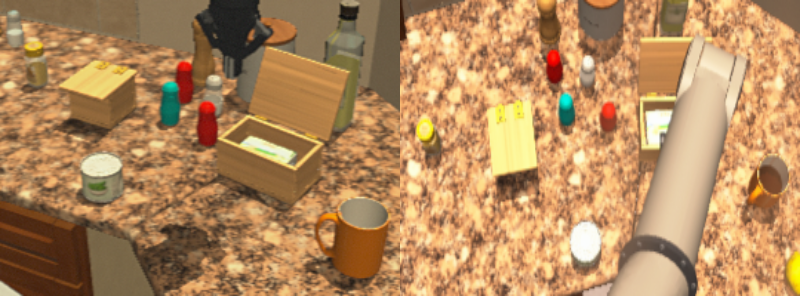

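The lid leans back open, the narrow box is shut, and nothing else appears to have moved. The gripper is clear. I'll check that the lid is still, then hand in.

```bash
python3 - <<'E'
from h import *
from bench import r, imaging
fs=[imaging.grab_frame("scene")["frame"] for _ in range(12)]
a,b=[cv2.GaussianBlur(x,(5,5),0)[155:270,320:420].astype(int) for x in(fs[0],fs[-1])]
print("lid region diff",abs(a-b).max(),abs(a-b).mean())
old=pickle.load(open("f0.pkl","rb"))["scene"]["frame"]
for n,(u,v) in dict(tin=(238,250),mug=(412,290),jar=(195,173),salt=(315,190),narrow=(237,193)).items():
    q=lambda x:x[v-15:v+15,u-12:u+12].astype(int)
    print(n,abs(q(old)-q(fs[-1])).mean().round(1))
print(r.hand_in())
E
```

```text
lid region diff 19 0.3993623188405797
tin 8.9
mug 7.4
jar 8.1
salt 10.8
narrow 8.2
the job is handed in; nothing more can be done
None
```

The butter box is open: its lid is past upright and leaning back, and I handed the job in at about 10 s of the 38 s allowed. No verdict was reported.

**How it was done:** The moves only allowed the tool to point straight down, so a fingertip could not get under the shut lid. I pressed the closed fingers lightly against the lid's front edge and lifted it by friction. From there I followed the lip's arc up to near upright, pushed the lid past it, then backed off.

**Forces:** The highest reading I saw between moves was about 8 N, against the 15 N limit. During part of the upper lift, at about 1.1 rad, it was close to zero.

**Last checks:**
- **Lid:** The last picture shows it leaning back. Frames taken over 0.6 s showed almost no change around it (mean 0.4 grey levels, maximum 19). I did not measure its final angle.
- **Narrow box:** It is shut in the last picture.
- **Tin, salt shaker, jar and mug:** By eye they stand where they were. Comparing the regions round them and the narrow box with the first picture gave differences of about 7–11 grey levels in every case. I put this down to image noise and lighting, but it does not prove that nothing moved.
- **Butter:** It is visible lying in the box. I had no earlier position to compare it with.
- **Robot:** The gripper is clear, with a contact force of about zero.

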